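# Serve the shortbread with the spatula

### The arm

A 7-joint arm with a two-finger parallel gripper is mounted at the origin on the work surface. World frame = base frame: x ahead of the robot, y to its left, z up, the work surface at z = 0. Lengths are in m, angles in rad, forces in N, time in s.
With the tool pointing down it reaches from about 0.35 to 0.9 m from the base axis. Payload 19.9 kg.
Tool frame: the origin (TCP) lies between the finger pads; the fingertips stand 19 mm ahead of it and the grasp point (between the pads) is the TCP; z points along the fingers, y is the direction in which the jaws open and shut (so a half turn about z gives the same grasp; the last joint's range is limited). The gripper opens to 94 mm and grips with 3 to 60 N. Pads are 16 mm wide; open, the fingers measure 119 mm over their backs; the gripper's body (75 mm by 177 mm) begins 78 mm behind the grasp point.
Start: joints at [-1.361, 0.417, -0.01, 1.614, 0.005, 1.111, -0.053], TCP at [0.155, 0.605, 0.224] pointing down, gripper open.
Joint ranges: [-2.81, 2.81], [-0.39, 2.02], [-1.27, 1.25], [0.06, 2.57], [-1.19, 4.33], [0.19, 2], [-2.82, 2.82]. Speed limits (rad/s): [1.89, 1.89, 2.39, 2.39, 3.01, 3.01, 3.01].

### API

Orientations are given as a 3x3 rotation matrix whose columns are the frame's x, y, z axes.
In Python, from rig import robot gives the robot as it stands. Calls block until the motion is done:
- robot.move_ptp(position, orientation): joint-space move of the TCP to a pose.
- robot.move_linear(position, velocity=0.15, frame=None, threshold=None): straight line of the TCP; frame=None keeps the orientation; velocity is the mean speed in m/s. With threshold (N) it stops when the force on the tool has changed by that much, and returns True; else False.
- robot.goto_joints(angles): joint-space move.
- robot.gripper_to(opening): finger opening in m; the grip force is fixed at half the most; returns when the fingers have stopped.
- robot.pause(seconds).
- robot.ik(position, orientation): joint angles nearest the present ones, or None.
- robot.get_state(): the state.
- robot.grab_frame(name): name is "scene" or "top" or "wrist"; returns the picture (480x640x3 uint8, red, green, blue); there is no depth.
- robot.camera_info(name): a dict with "fx", "fy", "cx", "cy" (pixels), "rvec" (rotation vector, rad) and "tvec" (3), from world to camera coordinates, as OpenCV has them. Camera axes: x right, y down, z forward; pixel columns grow to the right and rows downward; lengths in m; the calibration is good to about 2 mm. A picture is of the moment at which its call begins: read the wrist's pose just before it. camera_info takes no time and is no camera call; for the wrist camera it gives the pose at the moment of the call.
A pose or a line that the arm cannot do raises robot.PlanningError and nothing moves.
- robot.sign_off(): hands the job in, once; it reports no verdict.
The state is a dict: "time": time; "qpos": joint angles; "joint_vel": joint speeds; "effort": joint torques, N m; "ee_pos": TCP position; "tool_rot": TCP orientation; "force": force on the tool from outside, world axes, zero at the start; "moment": the same for the moment, N m; "opening": finger opening in m.
Only numpy, scipy, OpenCV 4.12 (cv2) and the standard library are available. Lean on these libraries where they do the work, as an engineer would, in place of code of your own. Each camera call takes 0.05 s, during which the arm holds its last target.

### The job

Slide the spatula under the round shortbread lying on the board and lift it off. Set it down centred and flat across the two runners of the serving stand, draw the spatula out, and stand the spatula back on the bare counter. Never touch the shortbread with the fingers, do not drop it, and leave the wine bottle, the two glasses, the bowl and the coasters where they are.

Things in the scene. Friction and masses are not known exactly. Their poses are not given: they have to be found in the camera images.
- spatula: Dark steel spatula, 215 mm, standing by itself. Origin: blade underside, 45 mm behind the front edge; x to the front edge, z up. Blade 2 mm thick, 58 mm wide, x -67..45 mm. 22 mm wide neck rises from x -67, z 0 to x -87, z 50. Level black handle 20 x 20 mm, x -170..-80, z 40..60 mm. Foot under its rear end (x -163) down to z 0.
- spatula_grip (a point): Point to grip: the middle of the handle's section, at x = -110, z = 50 mm in the spatula's frame; fingers close across the handle along the spatula's y.
- spatula_tip (a point): Middle of the blade's front edge, at x = +45, z = 1 mm in the spatula's frame.
- shortbread: Round golden rigid shortbread, three score lines on top, 130 mm diameter, 16 mm thick, 180 g. Origin: centre of its underside, z up. Underside flat to radius 50 mm, then slopes up to 5 mm at the rim (radius 65 mm), so a blade lying on the board enters below the rim.
- board: Fixed wooden board, 200 (x) by 170 mm (y), face 8 mm above the counter. Origin: centre of its underside. Along its +x edge a fence (x 90..100 mm), top 24 mm above the counter; other sides open. The shortbread's centre lies at board x 3..22 mm (25 when touching the fence). Pushed by the blade along +x it stops at the fence and the blade goes under.
- stand: Fixed dark wooden stand. Origin: centre of its underside. Base 140 (x) by 132 mm (y), 6 mm thick; two runners along x, 140 mm long, at y 40..56 and -56..-40 mm, tops 24 mm above the counter. The channel between (80 mm wide, 18 mm deep, open at both ends) takes the blade, which is then drawn out along -x.
- wine: A tall dark green wine bottle, 74 mm diameter, 290 mm tall, bystander; origin: centre of its underside.
- wineglass_a: A stemmed wine glass, 72 mm wide, 165 mm tall, bystander; origin: centre of its underside.
- wineglass_b: a second such wine glass, bystander; origin: centre of its underside.
- coasters: A low stack of three round coasters, 86 mm diameter, 17.5 mm tall, bystander near the robot among the task's things; origin: centre of its underside.
- bowl: A white bowl, 120 mm wide, 50 mm tall, mouth up, bystander; origin: centre of its underside.

How it is judged:
On the way, in this order (a step that is already met when the one before it is completed fails the run):
1. The shortbread is lifted on the spatula: its underside at least 50 mm above the counter, resting on the spatula, tilted less than 0.3 rad, for 0.3 s (height (world z) of shortbread above 0.05 m and contact force between shortbread and spatula above 0.2 N and angle between shortbread's own z axis and vertical below 0.3 rad), for 0.3 s.
2. The shortbread rests on the stand's runners, flat (within 0.08 rad) and within 15 mm of the stand's centre, with the spatula no longer touching it, for 0.3 s (horizontal distance between shortbread and stand below 0.015 m and angle between shortbread's own z axis and vertical below 0.08 rad and height (world z) of shortbread between 0.02 and 0.028 m and contact force between shortbread and stand above 0.3 N and contact force between shortbread and spatula below 0.05 N), for 0.3 s.
At the end, for the whole second after the job is handed in: The shortbread is at rest on the stand's runners, flat within 0.08 rad, centre within 15 mm of the stand's centre; the spatula is clear of it, released and still on the bare counter, standing right way up with the blade flat (origin under 6 mm high, tilt under 0.08 rad) (all of step 2 and linear speed of each of shortbread, spatula below 0.02 m/s and height (world z) of spatula below 0.006 m and angle between spatula's own z axis and vertical below 0.08 rad and contact force between the fingers and spatula below 0.05 N); the robot touches nothing.
It fails at once if The gripper's fingers or the arm touch the shortbread (over 0.5 N) (contact force between any of the fingers, the arm and shortbread above 0.5 N).
It fails at once if The shortbread is dropped: off the spatula and moving faster than 0.6 m/s (a fall of about 20 mm) (contact force between shortbread and spatula below 0.02 N and linear speed of shortbread above 0.6 m/s).
It fails at once if The shortbread lands on the counter or is tipped by more than 0.5 rad (height (world z) of shortbread below 0.004 m or angle between shortbread's own z axis and vertical above 0.5 rad).
It fails at once if A bystander (bottle, either glass, coasters or bowl) is moved by more than 25 mm (distance of any of wine, wineglass_a, wineglass_b, coasters, bowl from where it was at the start of the episode above 0.025 m).
It also fails if it takes over 61 s, if anything falls off the work surface, if the arm or the gripper's body presses on something with over 40 N, if the wrist force passes 120 N, or if a joint passes its speed limit or range.

## Working session

There is one attempt and no reset: what is moved stays moved. The work goes in short steps, each a Python script; the robot and the scene stay as the last script left them, time stands still between calls to the robot, and variables do not carry over. Pictures are saved under pics/ and viewed, and the job is handed in when it is done.

```bash
ls; mkdir -p pics; python3 - <<'E'
from rig import robot
import cv2
s=robot.get_state(); print(s['time'],s['ee_pos'],s['tool_rot'])
for n in ["scene","top","wrist"]:
    i=robot.camera_info(n); print(n,i)
    cv2.imwrite(f"pics/{n}0.png",robot.grab_frame(n)[:,:,::-1])
E
```

```text
pics
0.0 [0.15504    0.60509446 0.22386361] [[-9.68723074e-01  2.48144256e-01 -1.83219639e-04]
 [ 2.48144297e-01  9.68722369e-01 -1.17468864e-03]
 [-1.14003275e-04 -1.18341290e-03 -9.99999293e-01]]
scene {'fx': 487.3302226632018, 'fy': 487.3302226632018, 'cx': 313.31183376289096, 'cy': 235.5737868806834, 'rvec': array([ 1.38144312,  2.33369868, -0.77483111]), 'tvec': array([ 0.24605928, -0.32594049,  1.37691372])}
top {'fx': 562.2148782929572, 'fy': 562.2148782929572, 'cx': 310.84039991272596, 'cy': 235.94759461546676, 'rvec': array([ 2.14181195, -2.1325493 ,  0.19608734]), 'tvec': array([0.00849498, 0.51470241, 1.40279256])}
wrist {'fx': 408.42291213517467, 'fy': 408.42291213517467, 'cx': 315.90461502592274, 'cy': 244.3425900259738, 'rvec': array([-2.3223053 , -1.80278019, -0.21838031]), 'tvec': array([-0.6240372 , -0.02511114,  0.39083041])}
```

View pics/top0.png

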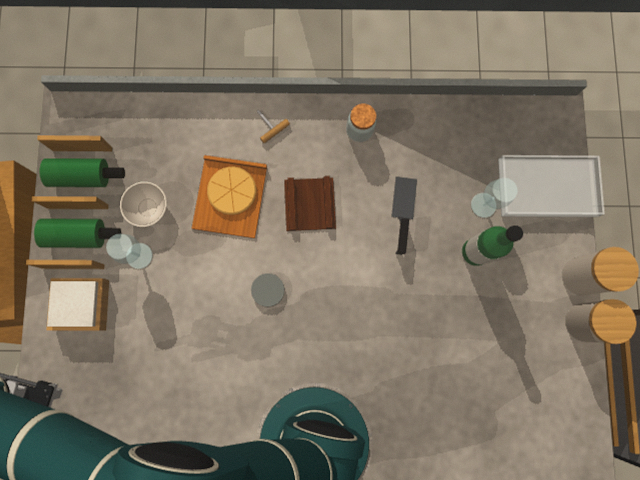

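View pics/scene0.png

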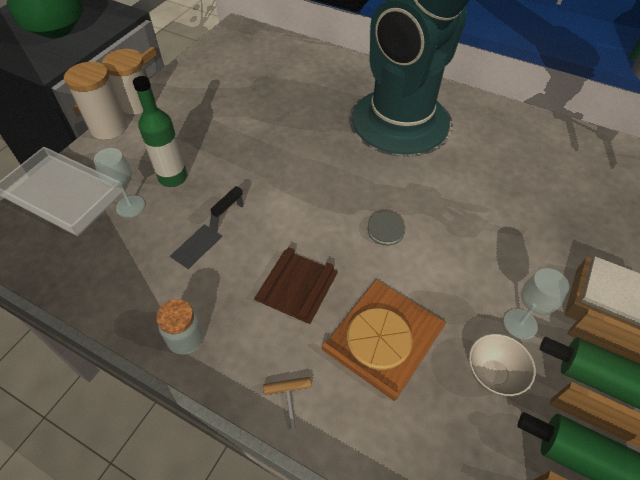

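View pics/wrist0.png

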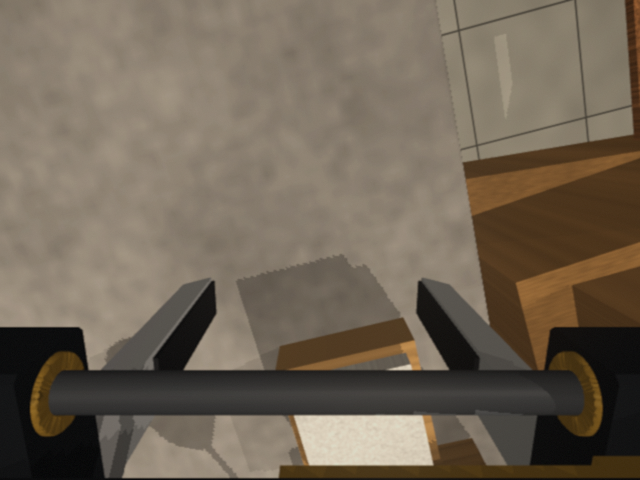

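The top view shows the spatula (blade around 403,198, handle around 403,238), stand (310,204), board (230,197), shortbread (232,190) and coasters (268,291). The wine bottle is at (490,245), a glass pair at (483–505,190–205), the bowl at (143,204), and a second glass at (120–140,250). Next I'll make rectified metric crops.

```bash
cat > h.py <<'E'
import numpy as np, cv2
from rig import robot
def cam(n):
    i=robot.camera_info(n); K=np.array([[i['fx'],0,i['cx']],[0,i['fy'],i['cy']],[0,0,1]])
    return K,cv2.Rodrigues(np.array(i['rvec']))[0],np.array(i['tvec']).reshape(3,1)
def ray(c,uv,z):
    K,R,t=c; d=R.T@np.linalg.inv(K)@np.array([uv[0],uv[1],1.]); C=(-R.T@t).ravel()
    return (C+d*(z-C[2])/d[2])
def proj(c,P):
    K,R,t=c; p=K@(R@np.array(P,float).reshape(-1,3).T+t); return (p[:2]/p[2]).T
def ortho(c,img,x0,x1,y0,y1,z,s):  # s px per m; up=+x, left=+y
    K,R,t=c
    # out(u,v): x=x1-v/s, y=y1-u/s
    A=np.array([[0,-1/s,x1],[-1/s,0,y1],[0,0,z],[0,0,1]])
    H=K@np.hstack([R,t])@A
    return cv2.warpPerspective(img,H,(int((y1-y0)*s),int((x1-x0)*s)),flags=cv2.WARP_INVERSE_MAP|cv2.INTER_CUBIC)
E
python3 - <<'E'
from h import *
c=cam("top"); img=cv2.imread("pics/top0.png")
for n,uv in dict(blade=(403,198),stand=(310,204),bread=(232,190),coast=(268,291),bowl=(143,204),glassL=(152,262),wine=(475,255)).items(): print(n,ray(c,uv,0.005).round(3))
def save(n,x0,x1,y0,y1,z,s):
    o=ortho(c,img,x0,x1,y0,y1,z,s)
    for k in np.arange(np.ceil(x0*20)/20,x1,.05):
        v=int((x1-k)*s); cv2.line(o,(0,v),(8,v),(0,255,255),1); cv2.putText(o,f"{k:.2f}",(10,v+4),0,.4,(0,255,255),1)
    for k in np.arange(np.ceil(y0*20)/20,y1,.05):
        u=int((y1-k)*s); cv2.line(o,(u,0),(u,8),(0,255,255),1); cv2.putText(o,f"{k:.2f}",(u-12,20),0,.4,(0,255,255),1)
    cv2.imwrite(n,o)
save("pics/o1.png",.40,.72,-.30,.08,.002,2000)
save("pics/o2.png",.40,.72,-.08,.32,.024,2000)
print(ray(c,(403,198),0))
E
```

```text
blade [ 0.626 -0.236  0.005]
stand [0.608 0.013 0.005]
bread [0.645 0.222 0.005]
coast [0.376 0.121 0.005]
bowl [0.605 0.457 0.005]
glassL [0.45  0.425 0.005]
wine [ 0.473 -0.423  0.005]
[ 0.62723561 -0.23737369  0.        ]
```

View pics/o1.png

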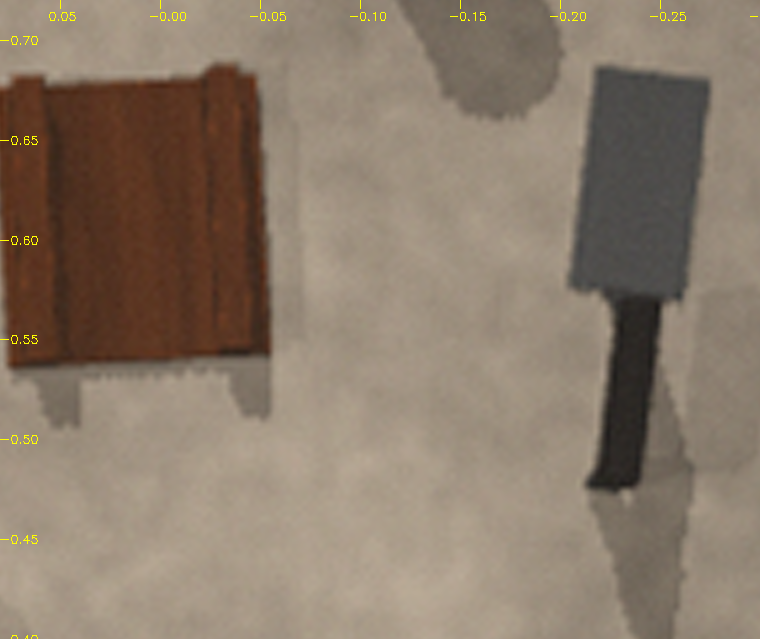

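View pics/o2.png

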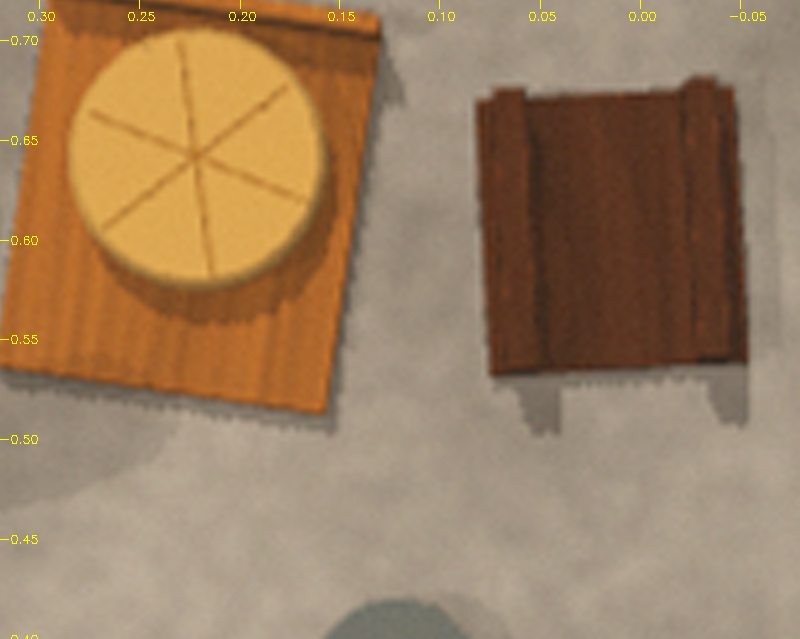

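The rectified views put the spatula near (0.639, -0.241) with yaw -0.126, and give rough corners for the board and stand. Next I'll refine all the poses with a joint silhouette fit over both cameras.

```bash
cat > fit.py <<'E'
from h import *
from scipy.optimize import minimize
def box(x0,x1,y0,y1,z0,z1): return np.array([[x,y,z] for x in(x0,x1) for y in(y0,y1) for z in(z0,z1)])
def circ(r,z): a=np.linspace(0,2*np.pi,48,endpoint=False); return np.c_[r*np.cos(a),r*np.sin(a),0*a+z]
M={}
M['stand']=[box(-.07,.07,-.066,.066,0,.006),box(-.07,.07,.04,.056,.006,.024),box(-.07,.07,-.056,-.04,.006,.024)]
M['board']=[box(-.1,.1,-.085,.085,0,.008),box(.09,.1,-.085,.085,0,.024)]
M['bread']=[np.vstack([circ(.05,.0),circ(.065,.005),circ(.065,.016)])]
M['blade']=[box(-.067,.045,-.029,.029,0,.002)]
M['spat']=M['blade']+[box(-.17,-.08,-.01,.01,.04,.06),np.array([[x,y,z] for x,z in((-.067,0),(-.087,.05),(-.067,.002),(-.082,.05)) for y in(-.011,.011)]),box(-.168,-.158,-.008,.008,0,.04)]
def place(P,p,z0=0):
    c,s=np.cos(p[2]),np.sin(p[2]); return np.c_[P[:,0]*c-P[:,1]*s+p[0],P[:,0]*s+P[:,1]*c+p[1],P[:,2]+z0]
S=4
def render(c,name,p,z0,roi):
    x,y,w,h=roi; m=np.zeros((h*S,w*S),np.uint8)
    for P in M[name]:
        q=proj(c,place(P,p,z0)); q=((q-[x-.5,y-.5])*S-.5)
        cv2.fillConvexPoly(m,cv2.convexHull((q*16).round().astype(np.int32)),255,shift=4)
    return cv2.resize(m,(w,h),interpolation=cv2.INTER_AREA)/255.
def fit(name,views,p0,z0=0,n=3):
    # views: list of (cam,mask float,roi)
    def cost(d):
        p=np.array(p0)+np.r_[d,[0]*(3-len(d))]*[.01,.01,.1]
        return sum(np.abs(render(c,name,p,z0,r)-m[r[1]:r[1]+r[3],r[0]:r[0]+r[2]]).sum() for c,m,r in views)
    best=None
    for s in (1.,.4):
        x0=np.zeros(n) if best is None else best.x
        sim=np.vstack([x0]+[x0+s*np.eye(n)[i] for i in range(n)])
        best=minimize(cost,x0,method='Nelder-Mead',options=dict(initial_simplex=sim,xatol=1e-3,fatol=.01))
    return np.array(p0)+np.r_[best.x,[0]*(3-n)]*[.01,.01,.1],best.fun
def roi(c,name,p,z0,pad=8):
    q=np.vstack([proj(c,place(P,p,z0)) for P in M[name]]); a=np.maximum(np.floor(q.min(0)-pad),0).astype(int); b=np.minimum(np.ceil(q.max(0)+pad),[639,479]).astype(int)
    return (*a,*(b-a))
E
cat > run1.py <<'E'
from fit import *
cs={n:cam(n) for n in("top","scene")}; im={n:cv2.imread(f"pics/{n}0.png") for n in cs}
init=dict(stand=((.613,.0135,.051),0),board=((.625,.217,-.128),0),bread=((.643,.222,0),.008),spat=((.639,-.241,-.126),0))
out={n:cv2.resize(im[n],None,fx=3,fy=3,interpolation=cv2.INTER_CUBIC) for n in cs}
for name,(p0,z0) in init.items():
    vs={}
    for n in cs:
        hsv=cv2.cvtColor(im[n],cv2.COLOR_BGR2HSV).astype(int); H,Sa,V=hsv[...,0],hsv[...,1],hsv[...,2]
        b=((H<20)|(H>172))
        if name=='bread': m=(H>14)&(H<30)&(Sa>110)&(V>120)
        elif name=='board': m=(Sa>125)&(V>70)&(H<30)
        elif name=='stand': m=((Sa>100)&(V<125)&b)
        else: m=(V<100)&((Sa<60))
        r=roi(cs[n],name,p0,z0)
        lab,k,st,_=(lambda q:(q[1],q[0],q[2],q[3]))(cv2.connectedComponentsWithStats(m[r[1]:r[1]+r[3],r[0]:r[0]+r[2]].astype(np.uint8)))
        L=1+np.argmax(st[1:,4]); mm=np.zeros(m.shape); mm[r[1]:r[1]+r[3],r[0]:r[0]+r[2]]=lab==L
        vs[n]=(cs[n],mm,r)
        cv2.imwrite(f"pics/m_{name}_{n}.png",mm*255)
    nn=2 if name=='bread' else 3
    for key in (("top",),("scene",),("top","scene")):
        p,f=fit(name,[vs[k] for k in key],p0,z0,nn); print(name,key,p.round(4),round(f,1),[int(vs[k][1].sum()) for k in key])
    for n in cs:
        for P in M[name]:
            q=proj(cs[n],place(P,p,z0)); q=((q+.5)*3-.5).round().astype(np.int32); cv2.polylines(out[n],[cv2.convexHull(q)],True,(0,255,0) if name!='bread' else (255,0,0),1)
cv2.imwrite("pics/fit_top.png",out["top"][390:790,540:1290])
cv2.imwrite("pics/fit_scene.png",out["scene"][540:1130,480:1280])
E
python3 run1.py
```

```text
stand ('top',) [0.6093 0.014  0.0522] 97.4 [2503]
stand ('scene',) [0.6098 0.0124 0.0564] 114.4 [3534]
stand ('top', 'scene') [0.6097 0.0128 0.0499] 233.6 [2503, 3534]
board ('top',) [ 0.6265  0.2283 -0.1437] 105.9 [4762]
board ('scene',) [ 0.6274  0.2267 -0.1402] 157.9 [7929]
board ('top', 'scene') [ 0.6272  0.2276 -0.1453] 287.7 [4762, 7929]
bread ('top',) [0.6415 0.2221 0.    ] 45.2 [1895]
bread ('scene',) [0.6434 0.2206 0.    ] 174.1 [3174]
bread ('top', 'scene') [0.6423 0.2215 0.    ] 236.5 [1895, 3174]
spat ('top',) [ 0.6392 -0.2413 -0.1252] 75.3 [1184]
spat ('scene',) [ 0.6395 -0.2427 -0.1298] 315.2 [1895]
spat ('top', 'scene') [ 0.6399 -0.2423 -0.1294] 400.2 [1184, 1895][ WARN:0@1.267] global loadsave.cpp:1063 imwrite_ Unsupported depth image for selected encoder is fallbacked to CV_8U.
```

View pics/fit_top.png

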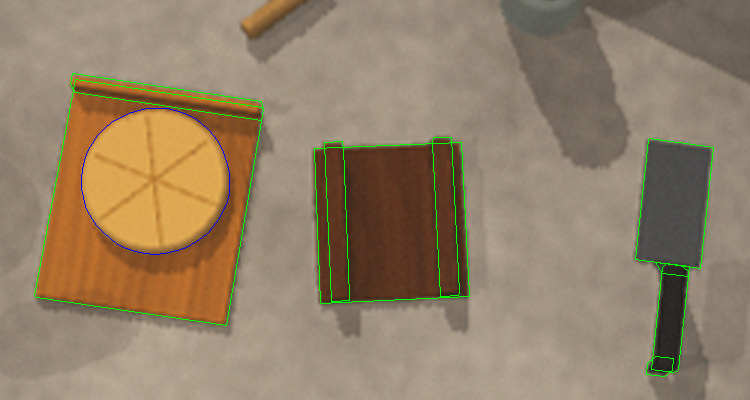

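View pics/fit_scene.png

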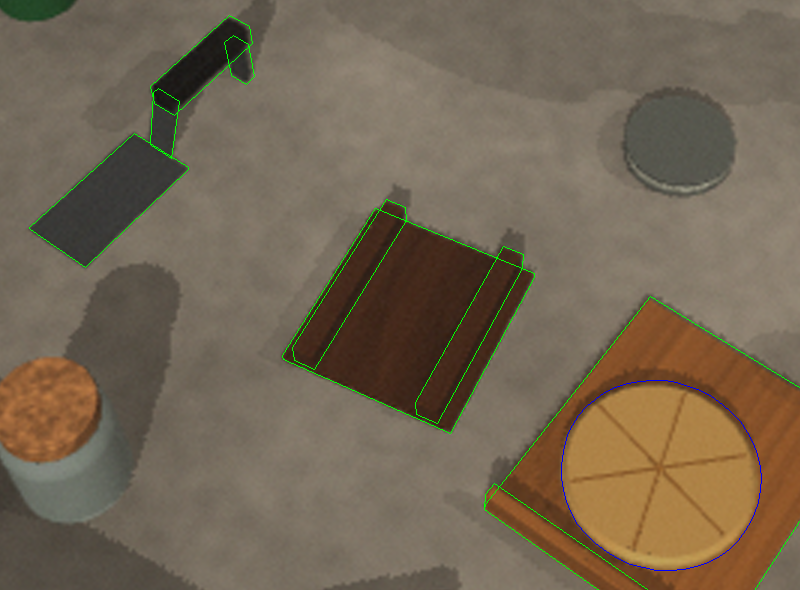

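The wireframes match both pictures, and the two cameras agree to about 2 mm. Next is a reachability check along the full path.

```bash
cat > g.py <<'E'
from h import *
STAND=np.array([.6096,.0132,.051]); BOARD=np.array([.627,.2276,-.143]); SP=np.array([.6394,-.242,-.128])
SGN=-1
def tcp(o,yaw,pitch=0.,sgn=None):
    """spatula origin o (3), yaw, pitch(+ nose down) -> TCP pos, rot"""
    sgn=SGN if sgn is None else sgn
    cy,sy,cp,sp=np.cos(yaw),np.sin(yaw),np.cos(pitch),np.sin(pitch)
    R=np.array([[cy,-sy,0],[sy,cy,0],[0,0,1]])@np.array([[cp,0,sp],[0,1,0],[-sp,0,cp]])
    return np.array(o)+R@[-.11,0,.05], np.c_[sgn*R[:,0],-sgn*R[:,1],-R[:,2]]
def loc(F,x,y,z): c,s=np.cos(F[2]),np.sin(F[2]); return np.array([F[0]+x*c-y*s,F[1]+x*s+y*c,z])
E
python3 - <<'E'
from g import *
seq=dict(pre=(np.r_[SP[:2],.15],SP[2]),grip=(np.r_[SP[:2],0],SP[2]),lift=(np.r_[SP[:2],.1],SP[2]),b0=(loc(BOARD,-.105,-.004,.1),BOARD[2]),b1=(loc(BOARD,-.105,-.004,.008),BOARD[2]),b2=(loc(BOARD,.022,-.004,.008),BOARD[2]),b3=(loc(BOARD,.022,-.004,.08),BOARD[2]),s0=(loc(STAND,0,0,.08),STAND[2]),s1=(loc(STAND,0,0,.013),STAND[2]),s2=(loc(STAND,-.13,0,.013),STAND[2]),s3=(loc(STAND,-.13,0,.1),STAND[2]))
for sg in(1,-1):
    for k,(o,y) in seq.items():
        p,R=tcp(o,y,0,sg); q=robot.ik(p,R); print(sg,k,p.round(3),None if q is None else np.round(q,2))
E
```

```text
1 pre [ 0.53  -0.228  0.2  ] [-0.3   0.48  0.86  1.78 -0.41  1.07 -0.99]
1 grip [ 0.53  -0.228  0.05 ] [-0.23  0.7   0.78  1.88 -0.66  0.84 -0.8 ]
1 lift [ 0.53  -0.228  0.15 ] [-0.26  0.54  0.82  1.83 -0.47  0.98 -0.95]
1 b0 [0.414 0.254 0.15 ] [-1.18  0.31  0.66  2.04 -0.25  0.86 -2.09]
1 b1 [0.414 0.254 0.058] [-1.12  0.49  0.62  2.1  -0.44  0.68 -1.93]
1 b2 [0.539 0.236 0.058] [-0.93  0.65  0.63  1.84 -0.51  0.82 -1.76]
1 b3 [0.539 0.236 0.13 ] [-0.98  0.55  0.68  1.81 -0.42  0.94 -1.83]
1 s0 [0.5   0.008 0.13 ] [-0.86  0.49  0.98  2.03 -0.52  0.9  -1.11]
1 s1 [0.5   0.008 0.063] [-0.79  0.61  0.9   2.07 -0.68  0.79 -0.98]
1 s2 [0.37  0.001 0.063] [-0.86  0.35  0.89  2.36 -0.49  0.61 -1.11]
1 s3 [0.37  0.001 0.15 ] [-0.9   0.06  0.85  2.3  -0.06  0.8  -1.53]
-1 pre [ 0.53  -0.228  0.2  ] [-0.34  0.51  0.93  1.78 -0.45  1.08  2.19]
-1 grip [ 0.53  -0.228  0.05 ] [-0.1   0.63  0.59  1.88 -0.49  0.78  2.2 ]
-1 lift [ 0.53  -0.228  0.15 ] [-0.28  0.55  0.85  1.83 -0.49  0.99  2.22]
-1 b0 [0.414 0.254 0.15 ] [-0.79  0.27  0.2   2.03 -0.07  0.85  0.88]
-1 b1 [0.414 0.254 0.058] [-0.76  0.42  0.17  2.09 -0.11  0.64  0.92]
-1 b2 [0.539 0.236 0.058] [-0.63  0.57  0.22  1.83 -0.17  0.76  1.1 ]
-1 b3 [0.539 0.236 0.13 ] [-0.65  0.47  0.23  1.8  -0.13  0.89  1.08]
-1 s0 [0.5   0.008 0.13 ] [-0.54  0.36  0.56  2.02 -0.25  0.83  1.78]
-1 s1 [0.5   0.008 0.063] [-0.46  0.47  0.47  2.06 -0.32  0.69  1.84]
-1 s2 [0.37  0.001 0.063] [-0.6   0.28  0.57  2.36 -0.28  0.57  1.81]
-1 s3 [0.37  0.001 0.15 ] [-0.72  0.06  0.65  2.29 -0.05  0.8   1.59]
```

```bash
python3 - <<'E'
from g import *
s=robot.get_state()
p,R=tcp(np.r_[SP[:2],.25],SP[2])
robot.move_linear([.155,.605,.3],velocity=.25)
robot.move_ptp(p,R); print(robot.get_state()['time'])
p,R=tcp(np.r_[SP[:2],.10],SP[2]); robot.move_linear(p,velocity=.2)
s=robot.get_state(); print(s['time'],s['ee_pos'],p,s['force'])
c=cam("wrist"); im=robot.grab_frame("wrist")[:,:,::-1].copy()
from fit import *
for P in M['spat']:
    q=proj(c,place(P,SP,0)); cv2.polylines(im,[cv2.convexHull(q.round().astype(np.int32))],True,(0,255,0),1)
cv2.imwrite("pics/w1.png",im)
E
```

```text
3.7917
4.6917 [ 0.53074699 -0.22831761  0.15102043] [ 0.53029989 -0.22795842  0.15      ] [-0.15091735 -0.01874454 -0.11566673]
```

View pics/w1.png

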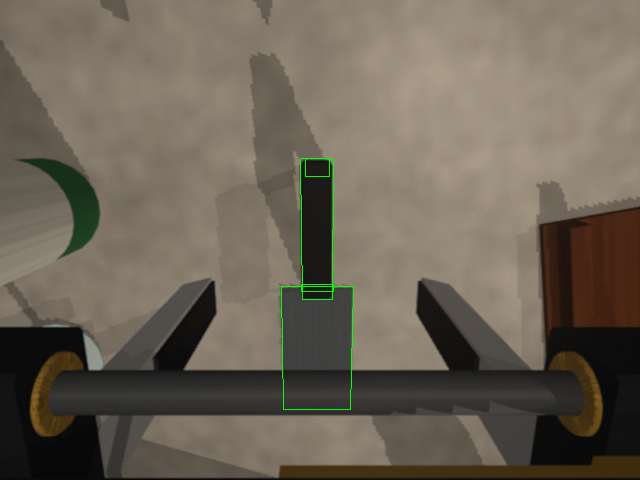

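The wrist view has the spatula model lying right on the handle (316,160–290), centred between the fingers. I'll descend and grip.

```bash
python3 - <<'E'
from g import *
p,R=tcp(np.r_[SP[:2],0.0],SP[2]); robot.move_linear(p,velocity=.12)
robot.pause(.1); s=robot.get_state(); print(s['time'],s['ee_pos'],p,s['force'])
robot.gripper_to(0.0); s=robot.get_state(); print(s['time'],s['opening'],s['ee_pos'],s['force'])
p,R=tcp(np.r_[SP[:2],.09],SP[2]); robot.move_linear(p,velocity=.15)
robot.pause(.1); s=robot.get_state(); print(s['time'],s['opening'],s['ee_pos'],p,s['force'],s['moment'])
for n in("top","scene"): cv2.imwrite(f"pics/{n}2.png",robot.grab_frame(n)[:,:,::-1])
E
python3 - <<'E'
from g import *; from fit import *
s=robot.get_state(); e=s['ee_pos']; o=e-tcp([0,0,0],SP[2])[0]
print(o)
outs=[]
for n,(y0,y1,x0,x1) in dict(top=(150,270,360,460),scene=(120,280,140,270)).items():
    im=cv2.imread(f"pics/{n}2.png"); im=cv2.resize(im,None,fx=4,fy=4,interpolation=cv2.INTER_CUBIC)
    for P in M['spat']:
        q=proj(cam(n),place(P,[o[0],o[1],SP[2]],o[2])); q=((q+.5)*4-.5).round().astype(np.int32); cv2.polylines(im,[cv2.convexHull(q)],True,(0,255,0),1)
    outs.append(cv2.resize(im[4*y0:4*y1,4*x0:4*x1],(395,480)))
cv2.imwrite("pics/g2.png",np.hstack(outs))
E
```

```text
5.825 [ 0.5307014  -0.22810342  0.05071388] [ 0.53029989 -0.22795842  0.05      ] [ 0.00750912 -0.06875974  0.03572914]
6.95 0.019563023898721128 [ 0.53030062 -0.22797306  0.04998355] [-0.34648692 -1.22769346 -0.40085596]
7.8 0.019949775531414284 [ 0.52982554 -0.22767859  0.13898384] [ 0.53029989 -0.22795842  0.14      ] [-0.21567176  0.02896281 -0.68797119] [0.04533358 0.00847657 0.03790567]
[ 0.63901293 -0.24193436  0.08922053]
```

View pics/g2.png

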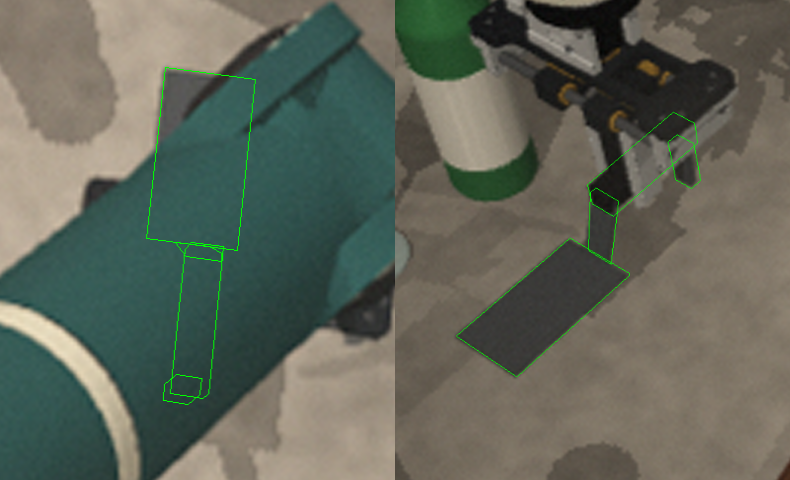

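The spatula is held level, and the model matches the scene picture (blade corners around 455,335 and 630,273 in the crop). Next I'll go to the board and touch down.

```bash
python3 - <<'E'
from g import *
PT=.012; Y=-.004; X=-.112
p,R=tcp(loc(BOARD,X,Y,.09),BOARD[2],PT); robot.move_ptp(p,R); print(robot.get_state()['time'])
p,R=tcp(loc(BOARD,X,Y,.018),BOARD[2],PT); robot.move_linear(p,velocity=.12,frame=R)
robot.pause(.3); s=robot.get_state(); print(s['time'],s['ee_pos'],p,s['force'])
p,R=tcp(loc(BOARD,X,Y,.004),BOARD[2],PT); hit=robot.move_linear(p,velocity=.01,frame=R,threshold=2.0)
s=robot.get_state(); 
print(hit,s['time'],s['ee_pos'],s['force'],'tip z',s['ee_pos'][2]-tcp([0,0,0],BOARD[2],PT)[0][2]-.045*np.sin(PT))
cv2.imwrite("pics/scene3.png",robot.grab_frame("scene")[:,:,::-1])
cv2.imwrite("pics/wrist3.png",robot.grab_frame("wrist")[:,:,::-1])
im=cv2.imread("pics/scene3.png"); cv2.imwrite("pics/s3.png",cv2.resize(im[180:420,260:540],None,fx=2.4,fy=2.4,interpolation=cv2.INTER_CUBIC))
E
```

```text
9.7083
10.7583 [0.40739706 0.25544123 0.06967811] [0.40729762 0.25519211 0.06931637] [-1.02773258  0.6831044  -1.81640168]
True 11.7583 [0.40717916 0.25510092 0.05833609] [1.14627311 0.81383999 1.58078777] tip z 0.00647973839094929
```

View pics/s3.png

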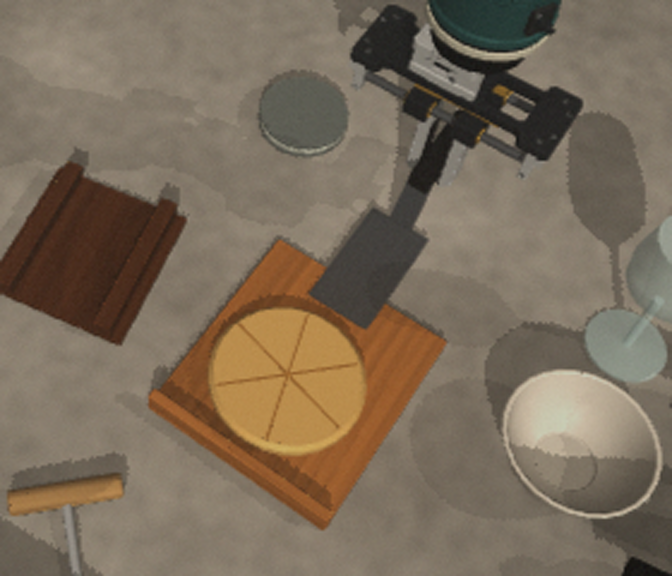

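The blade tip (around 341,308 in the crop) rests on the board just short of the shortbread rim, in line with its centre. I'll slide under now.

```bash
python3 - <<'E'
from g import *
PT=.012; Y=-.004
def tz(t): return t+.045*np.sin(PT)
for X in(-.07,-.03,.0,.021):
    p,R=tcp(loc(BOARD,X,Y,tz(.0072)),BOARD[2],PT); hit=robot.move_linear(p,velocity=.04,frame=R,threshold=18.)
    s=robot.get_state(); print(X,hit,round(s['time'],2),(s['ee_pos']-p).round(4),s['force'].round(2),s['moment'].round(2),s['opening'])
    if hit: break
cv2.imwrite("pics/scene4.png",robot.grab_frame("scene")[:,:,::-1])
im=cv2.imread("pics/scene4.png"); cv2.imwrite("pics/s4.png",cv2.resize(im[180:420,260:540],None,fx=2.4,fy=2.4,interpolation=cv2.INTER_CUBIC))
E
```

```text
-0.07 False 13.07 [0.0001 0.     0.    ] [ 1.39 -0.36 -2.08] [-0.02 -0.28  0.01] 0.019799069474821546
-0.03 False 14.22 [ 0.0002 -0.      0.0001] [ 0.42 -0.17 -1.87] [-0.02 -0.24 -0.01] 0.01994884892771926
0.0 False 15.12 [ 0.0004 -0.0001  0.0001] [ 0.96  0.12 -2.72] [ 0.03 -0.11  0.01] 0.019538048058557477
0.021 False 15.79 [ 0.0004 -0.0001  0.    ] [ 0.58 -0.61 -1.34] [ 0.08 -0.24  0.05] 0.01991126939149372
```

View pics/s4.png

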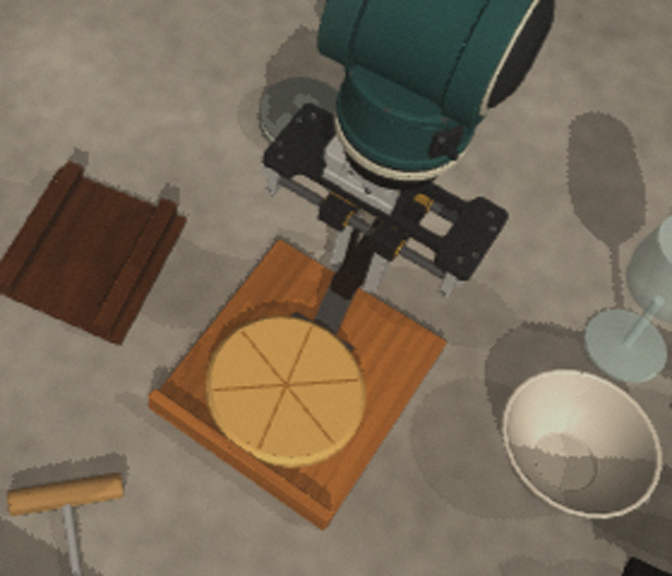

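The blade has gone under, and only its rear edge shows (around 325,320 in the crop). I'll lift slowly and level.

```bash
python3 - <<'E'
from g import *
Y=-.004;X=.021
p,R=tcp(loc(BOARD,X,Y,.022),BOARD[2],.0); robot.move_linear(p,velocity=.03,frame=R)
s=robot.get_state(); print(round(s['time'],2),(s['ee_pos']-p).round(4),s['force'].round(2),s['moment'].round(2))
p,R=tcp(loc(BOARD,X,Y,.085),BOARD[2],.0); robot.move_linear(p,velocity=.06,frame=R)
robot.pause(.4); s=robot.get_state(); print(round(s['time'],2),(s['ee_pos']-p).round(4),s['force'].round(2),s['moment'].round(2))
for n in("top","scene"): cv2.imwrite(f"pics/{n}5.png",robot.grab_frame(n)[:,:,::-1])
E
cat > chk.py <<'E'
import sys
from g import *; from fit import *
k=sys.argv[1]; yaw=float(sys.argv[2])
s=robot.get_state(); o=s['ee_pos']-tcp([0,0,0],yaw)[0]; print('spat o',o.round(4))
vs=[]; 
c=cam("scene"); im=cv2.imread(f"pics/scene{k}.png"); big=cv2.resize(im,None,fx=3,fy=3,interpolation=cv2.INTER_CUBIC)
for P in M['spat']:
    q=proj(c,place(P,[o[0],o[1],yaw],o[2])); q=((q+.5)*3-.5).round().astype(np.int32); cv2.polylines(big,[cv2.convexHull(q)],True,(0,255,0),1)
hsv=cv2.cvtColor(im,cv2.COLOR_BGR2HSV).astype(int); H,Sa,V=hsv[...,0],hsv[...,1],hsv[...,2]
m=(H>14)&(H<30)&(Sa>110)&(V>100)
p0=(o[0],o[1],0.); z0=o[2]+.002
r=roi(c,'bread',p0,z0,14); _,lab,st,_=cv2.connectedComponentsWithStats(m[r[1]:r[1]+r[3],r[0]:r[0]+r[2]].astype(np.uint8))
mm=np.zeros(m.shape); mm[r[1]:r[1]+r[3],r[0]:r[0]+r[2]]=lab==1+np.argmax(st[1:,4])
p,f=fit('bread',[(c,mm,r)],p0,z0,2); d=p[:2]-o[:2]; cc,ss=np.cos(yaw),np.sin(yaw)
print('bread',p.round(4),'cost',round(f,1),'of',mm.sum(),'in spatula frame',(d[0]*cc+d[1]*ss).round(4),(-d[0]*ss+d[1]*cc).round(4))
q=proj(c,place(M['bread'][0],p,z0)); q=((q+.5)*3-.5).round().astype(np.int32); cv2.polylines(big,[cv2.convexHull(q)],True,(255,0,0),1)
u=proj(c,[o])[0]*3; a=int(max(0,u[0]-330)); b=int(max(0,u[1]-300)); cv2.imwrite(f"pics/c{k}.png",big[b:b+560,a:a+700])
E
python3 chk.py 5 -.143
```

```text
16.43 [-0.0001  0.0001  0.0001] [ 0.05  0.15 -3.  ] [0.04 0.2  0.01]
18.02 [-0.     -0.     -0.0001] [-0.45 -0.07 -3.09] [ 0.03  0.16 -0.04]
spat o [0.6472 0.2206 0.085 ]
bread [0.653  0.2238 0.    ] cost 124.0 of 3710.0 in spatula frame 0.0053 0.004
```

View pics/c5.png

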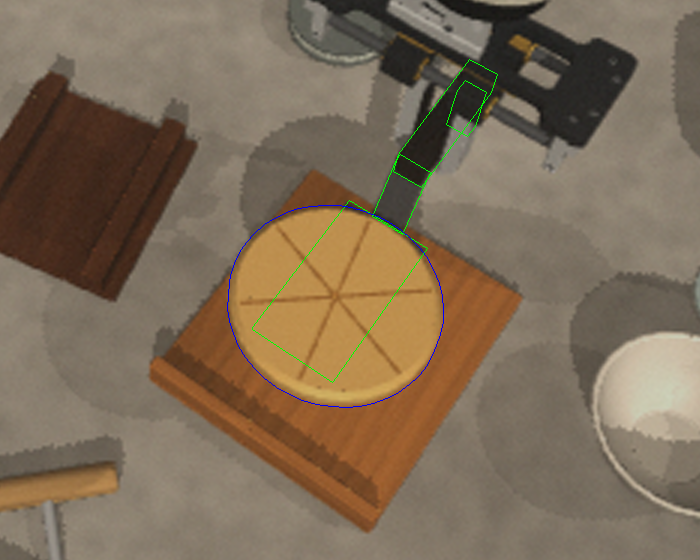

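The shortbread is up and level on the blade, about 5 mm forward and 4 mm left of the spatula origin, and the spatula hasn't sagged. I'll carry it to the stand and measure again there.

```bash
python3 - <<'E'
from g import *
p,R=tcp(loc(STAND,-.005,-.004,.085),STAND[2]); robot.move_linear(p,velocity=.10,frame=R)
robot.pause(.4); s=robot.get_state(); print(round(s['time'],2),(s['ee_pos']-p).round(4),s['force'].round(2),s['moment'].round(2))
for n in("top","scene"): cv2.imwrite(f"pics/{n}6.png",robot.grab_frame(n)[:,:,::-1])
E
python3 chk.py 6 .051
```

```text
21.04 [0. 0. 0.] [-0.02 -0.57 -2.99] [ 0.03  0.23 -0.04]
spat o [0.6048 0.0089 0.085 ]
bread [0.6099 0.013  0.    ] cost 125.2 of 2852.0 in spatula frame 0.0053 0.0038
```

View pics/c6.png

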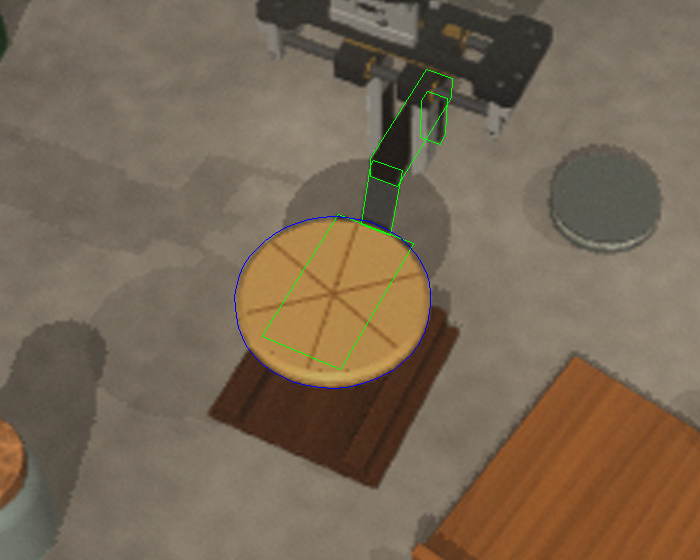

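The shortbread hasn't moved on the blade, and its fitted centre (0.6099, 0.0130) is directly above the stand centre. Now I'll lower the blade into the channel.

```bash
python3 - <<'E'
from g import *
p,R=tcp(loc(STAND,-.005,-.004,.030),STAND[2]); robot.move_linear(p,velocity=.06,frame=R)
p,R=tcp(loc(STAND,-.005,-.004,.0135),STAND[2]); hit=robot.move_linear(p,velocity=.02,frame=R,threshold=8.)
robot.pause(.3); s=robot.get_state(); print(hit,round(s['time'],2),(s['ee_pos']-p).round(4),s['force'].round(2),s['moment'].round(2))
cv2.imwrite("pics/scene7.png",robot.grab_frame("scene")[:,:,::-1])
im=cv2.imread("pics/scene7.png"); cv2.imwrite("pics/s7.png",cv2.resize(im[160:380,200:460],None,fx=2.6,fy=2.6,interpolation=cv2.INTER_CUBIC))
E
```

```text
False 23.48 [0.     0.     0.0001] [ 1.33 -0.32 -1.68] [-0.02  0.06  0.03]
```

View pics/s7.png

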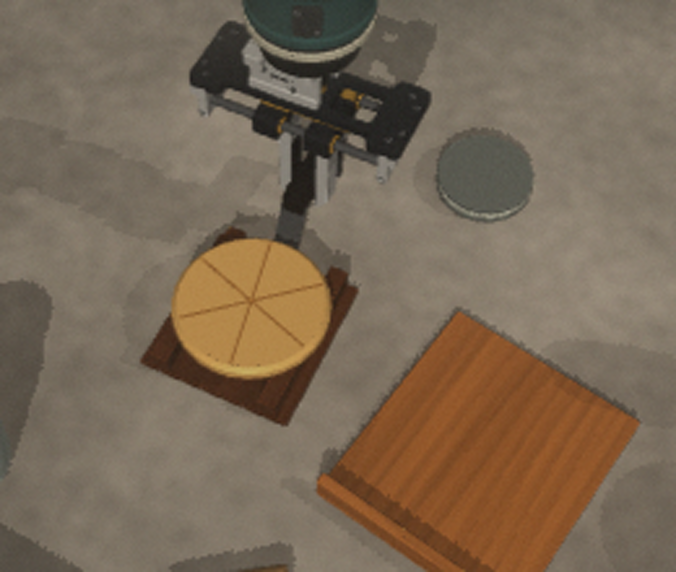

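The load dropped by about 1.4 N, so the shortbread now rests on the runners. I'll draw the blade out along -x.

```bash
python3 - <<'E'
from g import *
for X in(-.025,-.132):
    p,R=tcp(loc(STAND,X,-.004,.0135),STAND[2]); hit=robot.move_linear(p,velocity=.06,frame=R,threshold=8.)
    s=robot.get_state(); print(hit,round(s['time'],2),(s['ee_pos']-p).round(4),s['force'].round(2),s['moment'].round(2))
    if hit: break
robot.pause(.2)
cv2.imwrite("pics/scene8.png",robot.grab_frame("scene")[:,:,::-1])
im=cv2.imread("pics/scene8.png"); cv2.imwrite("pics/s8.png",cv2.resize(im[130:350,200:460],None,fx=2.6,fy=2.6,interpolation=cv2.INTER_CUBIC))
E
```

```text
False 24.02 [-0.      0.0002  0.0002] [-0.83 -0.13 -1.69] [ 0.04  0.06 -0.03]
False 25.95 [ 0.0002 -0.0001  0.    ] [-0.31 -0.52 -2.1 ] [-0.01  0.04  0.  ]
```

View pics/s8.png

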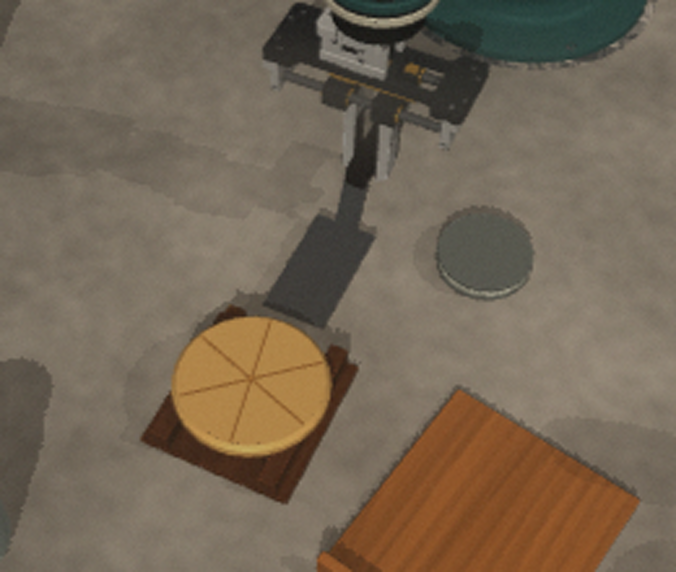

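The blade is fully out (front edge around 295,312 in the crop, shortbread rim around 250,318). Next I'll put the spatula back in its original spot and release it.

```bash
python3 - <<'E'
from g import *
p,R=tcp(loc(STAND,-.135,-.004,.09),STAND[2]); robot.move_linear(p,velocity=.12,frame=R)
p,R=tcp([.50,-.20,.09],SP[2]); robot.move_linear(p,velocity=.15,frame=R)
p,R=tcp([.62,-.238,.09],SP[2]); robot.move_linear(p,velocity=.15,frame=R)
p,R=tcp([.62,-.238,.012],SP[2]); robot.move_linear(p,velocity=.1,frame=R); robot.pause(.3)
p,R=tcp([.62,-.238,-.0015],SP[2]); hit=robot.move_linear(p,velocity=.01,frame=R,threshold=3.)
s=robot.get_state(); print(hit,round(s['time'],2),(s['ee_pos']-tcp([.62,-.238,0],SP[2])[0]).round(4),s['force'].round(2),s['moment'].round(2))
robot.gripper_to(.07); robot.pause(.2); s=robot.get_state(); print(s['opening'],s['force'].round(2))
p,R=tcp([.62,-.238,.16],SP[2]); robot.move_linear(p,velocity=.12,frame=R)
robot.pause(.3); s=robot.get_state(); print(round(s['time'],2),s['force'].round(2))
for n in("scene","wrist"): cv2.imwrite(f"pics/{n}9.png",robot.grab_frame(n)[:,:,::-1])
E
```

```text
True 31.7 [ 0.     -0.     -0.0001] [0.51 0.83 6.13] [ 0.16  0.15 -0.02]
0.0698430299283875 [-0.27  0.98 -0.04]
34.6 [ 0.59  0.11 -0.37]
```

View pics/scene9.png

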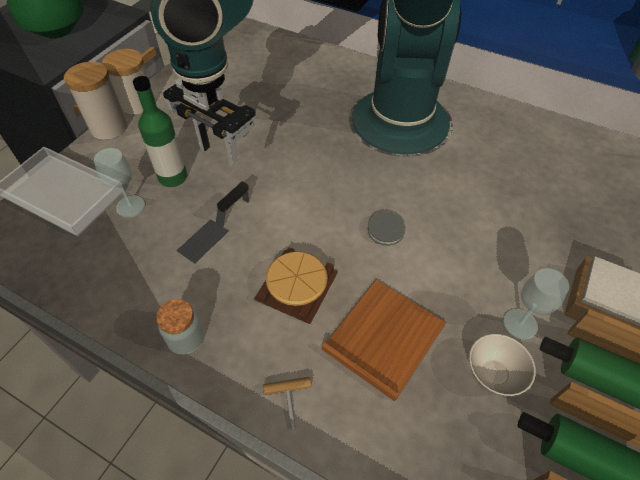

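View pics/wrist9.png

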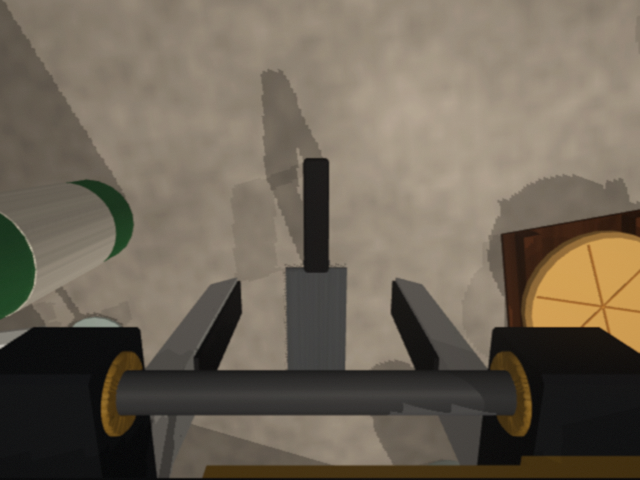

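The spatula stands free on the counter (blade around 203,240 in the scene view), the shortbread sits on the stand (297,279), and the bystanders look unmoved. I'll run a numeric check of the placement and the bystanders before handing in.

```bash
python3 - <<'E'
from g import *; from fit import *
c=cam("scene"); im=cv2.imread("pics/scene9.png")
hsv=cv2.cvtColor(im,cv2.COLOR_BGR2HSV).astype(int); H,Sa,V=hsv[...,0],hsv[...,1],hsv[...,2]
p0=(STAND[0],STAND[1],0.)
r=roi(c,'bread',p0,.024,10); m=((H>14)&(H<30)&(Sa>110)&(V>100)); 
mm=np.zeros(m.shape); x,y,w,h=r; mm[y:y+h,x:x+w]=m[y:y+h,x:x+w]
p,f=fit('bread',[(c,mm,r)],p0,.024,2); print('bread-stand',(p[:2]-STAND[:2]).round(4),round(f),mm.sum())
sp=(.62,-.238,-.128); m=((V<100)&(Sa<60)); r=roi(c,'spat',sp,0,6); x,y,w,h=r; mm=np.zeros(m.shape); mm[y:y+h,x:x+w]=m[y:y+h,x:x+w]
print('spat',fit('spat',[(c,mm,r)],sp,0,3),mm.sum())
d=cv2.absdiff(im,cv2.imread("pics/scene0.png")).max(2)
for n,(a,b,e,g) in dict(wine=(130,75,190,188),glassb=(95,150,146,217),coaster=(365,207,408,246),glassa=(503,268,570,340),bowl=(468,334,537,396)).items(): print(n,'changed px',(d[b:g,a:e]>40).sum())
E
```

```text
bread-stand [ 0.0001 -0.0002] 126 2618.0
spat (array([ 0.62035932, -0.23857363, -0.13185983]), np.float64(345.16862745098035)) 1903.0
wine changed px 562
glassb changed px 0
coaster changed px 0
glassa changed px 0
bowl changed px 0
```

```bash
python3 - <<'E'
from h import *
d=cv2.absdiff(cv2.imread("pics/scene9.png"),cv2.imread("pics/scene0.png")).max(2)[75:190,130:190]>40
v,u=np.where(d); print('changed u',u.min()+130,u.max()+130,'v',v.min()+75,v.max()+75)
print('left of gripper', d[:, :32].sum(), 'base rows', d[78:,:].sum())
s=robot.get_state(); print(s['time'],s['force'].round(2),np.abs(s['joint_vel']).max())
robot.pause(.3); robot.sign_off()
E
```

```text
changed u 163 189 v 75 118
left of gripper 0 base rows 0
34.7 [-0.06  0.36  0.4 ] 0.002228597071973982
the job is handed in; nothing more can be done
```

I lifted the shortbread off the board on the spatula, set it across the stand's two runners and drew the spatula out. The spatula is back on the bare counter, and I handed the job in at about 35 s of the 61 s allowed. `sign_off` gives no verdict, so the checks below are my own.

**Shortbread:** it fits within about 0.3 mm of the stand's centre in the scene camera, with calibration good to about 2 mm. I judged flatness only by how well the flat model fitted. It stayed put on the blade during the carry, at about 5 mm forward and 4 mm left of the spatula origin.

**Spatula:** it was released and stands at (0.620, -0.239), within 1 mm of where I set it down, and the level standing model fits the picture. The gripper is open and well above it, touching nothing.

**Bystanders:** the coasters, bowl and both glasses showed no changed pixels against the start. The bottle region did show changes, but only at its upper right, where the gripper now hangs in view. The bottle's base and left side are unchanged.

No check failed. One reading disagreed: blade contact on the board registered about 1.5 mm lower than the model predicted. I took that as arm or grip give, and the slide under went smoothly.

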